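# Lid the washed ingredient containers

## Robot

A 6-joint arm with a two-finger parallel gripper is mounted at the origin on a cart in front of the work surface, level with it; the furniture and walls round the work are solid. World frame = base frame: x ahead of the robot, y to its left, z up, the work surface at z = 0. Lengths are in m, angles in rad, forces in N, time in s.
With the tool pointing down it reaches from about 0.35 to 0.775 m from the base axis. Payload 5.5 kg.
Tool frame: the origin (TCP) lies between the finger pads; the fingertips stand 19 mm ahead of it and the grasp point (between the pads) is the TCP; z points along the fingers, x is the direction in which the jaws open and shut, and the axes are right-handed (so a half turn about z gives the same grasp; the last joint's range is limited). The gripper opens to 85 mm and grips with 20 to 120 N. Pads are 22 mm wide; open, the fingers measure 114 mm over their backs; the gripper's body (76 mm by 85 mm) begins 54 mm behind the grasp point. The pads swing forward as they close: fully open they stand 13 mm farther back than shut.
Start: joints at [-1.417, 0.313, 0.046, 1.304, 0, 1.431], TCP at [0.167, -0.55, 0.25] pointing down, gripper open.
Joint ranges: [-2.76, 2.76], [-0.86, 1.69], [-1.03, 1.26], [-2.2, 2.34], [-1.47, 1.5], [-3.14, 3.14]. Speed limits (rad/s): [2.57, 2.57, 3.14, 3.14, 3.14, 3.14].

## Interface

Orientations are given as a unit quaternion [w, x, y, z].
In Python, from workcell import env gives the robot as it stands. The module is installed in compiled form; this text tells all that it offers.
- The arm moves only by the tool carry_out, never from a script. Its argument "steps" is a list of rows, each a list of 7 numbers: the gripper command: -1 is shut, 1 is fully open, values between are in proportion, then the shift along the tool's x, y, z in m, then the turn, a rotation vector about the tool's x, y, z in rad. A call has 1 to 20 rows; each row shifts and turns the commanded pose from where the row before left it, along the tool's axes as they then stand; what a row does not reach is not made up. A row lasts 1/8 s, in which the tool goes at most 62.5 mm and 10.7 degrees, less where a joint would pass 70% of its speed; a pose out of reach is approached as far as the arm can. A call with a gripper value outside its range is refused whole. The fingers move at their own pace and stop on an object; "grip_force" is the grip in N (left out, the last holds). Time passes only in rows, so rows that do not move let the fingers close. It gives the time, the measured TCP pose, the force and the opening at its end, in the units of the state.
- env.get_state(): the state, without advancing time (a new reading comes with each control period).
- env.read_camera(name): name is "scene" or "top" or "wrist"; returns a dict with "color" (480x640x3 uint8, red, green, blue), "K" (3x3 intrinsics, pixels), "R" (3x3) and "t" (3): a world point X has camera coordinates R X + t. Camera axes: x right, y down, z forward; pixel columns grow to the right and rows downward; lengths in m; the calibration is good to about 2 mm. A picture is of the moment at which its call begins. There is no depth.
- env.hand_in(): hands the job in, once; it reports no verdict.
The state is a dict: "clock": time; "joint_pos": joint angles; "qvel": joint speeds; "tau": joint torques, N m; "tcp_pos": TCP position; "orientation": TCP orientation; "wrist_force": force on the tool from outside, world axes, zero at the start; "ft_torque": the same for the moment, N m; "finger_gap": finger opening in m.
Only numpy, scipy, OpenCV 4.12 (cv2) and the standard library are available. Lean on these libraries where they do the work, as an engineer would, in place of code of your own. Each camera call takes 0.05 s, during which the arm holds its last target. There are 200 camera calls.

## Task

The four enamel ingredient containers are back from the dishwasher and stand open on the worktop, with their wooden lids piled up in one stack. Take the stack apart and close every container with the lid that fits it, plug down in the mouth and board flat on the rim all round, setting the lids down rather than dropping them. Leave the containers standing upright where they are, and do not disturb the sugar shaker and the spice jar.

Things in the scene. Friction and masses are not known exactly. Their poses are not given: they have to be found in the camera images.
- long_box: white enamel container, long rectangular, dark blue rim, open at the top, loose on the worktop: 64 x 150 mm, 60 mm high; walls 5 mm, so the mouth is 54 x 140 mm; floor 6 mm; about 460 g. Origin: centre of its underside; z up, y along its length.
- short_box: white enamel container, shorter rectangular, dark blue rim, open at the top, loose on the worktop: 60 x 108 mm, 75 mm high; walls 5 mm, so the mouth is 50 x 98 mm; floor 6 mm; about 420 g. Origin: centre of its underside; z up, y along its length.
- square_box: white enamel container, square, dark blue rim, open at the top, loose on the worktop: 58 x 58 mm, 85 mm high; walls 5 mm, so the mouth is 48 x 48 mm; floor 6 mm; about 360 g. Origin: centre of its underside; z up, x and y along its sides.
- round_box: white enamel container, round, dark blue rim, open at the top, loose on the worktop: 50 mm across, 65 mm high; walls 5 mm, so the mouth is 40 mm across; floor 6 mm; about 300 g. Origin: centre of its underside; z up.
- long_lid: dark wood lid of the long container, bottom of the stack, on the worktop. Flat board 64 x 150 mm, 14 mm thick, over a plug 9 mm deep that tapers from 48 x 134 mm to 39 x 125 mm at its foot; 23 mm high. Origin: centre of the plug's foot; z up, y along its length. Grip the board (9 to 23 mm up). Closed, its origin is 51 mm above the container's.
- short_lid: pale wood lid of the short container, lies on the long lid at the start. Flat board 60 x 108 mm, 14 mm thick, over a plug 9 mm deep that tapers from 44 x 92 mm to 35 x 83 mm at its foot; 23 mm high. Origin: centre of the plug's foot; z up, y along its length. Grip the board (9 to 23 mm up). Closed, its origin is 66 mm above the container's.
- square_lid: dark wood lid of the square container, lies on the short lid at the start. Flat board 58 x 58 mm, 14 mm thick, over a plug 9 mm deep that tapers from 42 x 42 mm to 33 x 33 mm at its foot; 23 mm high. Origin: centre of the plug's foot; z up, x and y along its sides. Grip the board (9 to 23 mm up). Closed, its origin is 76 mm above the container's.
- round_lid: pale wood lid of the round container, top of the stack at the start. Flat board 50 mm across, 14 mm thick, over a plug 9 mm deep that tapers from 34 mm across to 25 mm across at its foot; 23 mm high. Origin: centre of the plug's foot; z up. Grip the board (9 to 23 mm up). Closed, its origin is 56 mm above the container's.
- sugar_shaker: steel sugar shaker, 68 mm across, 106 mm high, standing near the work; origin: centre of its underside. Not to be disturbed.
- cinnamon_jar: glass spice jar with a red cap, 45 mm across, 106 mm high, standing near the work; origin: centre of its underside. Not to be disturbed.
Mind the look-alikes: they are no part of the job. What is shaped like the round_lid but orange, red or turquoise is not meant.

How it is judged:
At the end, for the whole second after the job is handed in: Each of the four lids is fully home on its own container: centre within 8 mm of the container's axis, height within 3 mm of closed, lid flat on the rim (within 0.05 rad); every container is upright (within 0.1 rad); lids and containers are released and at rest (horizontal distance between long_lid and long_box below 0.008 m and z of long_lid in the frame of long_box between 0.048 and 0.054 m and angle between the z axis of long_lid and the z axis of long_box, either way round below 0.05 rad and angle between each of long_box, short_box, square_box, round_box's own z axis and vertical below 0.1 rad and linear speed of each of long_lid, long_box, short_lid, short_box, square_lid, square_box, round_lid, round_box below 0.02 m/s and horizontal distance between short_lid and short_box below 0.008 m and z of short_lid in the frame of short_box between 0.063 and 0.069 m and angle between the z axis of short_lid and the z axis of short_box, either way round below 0.05 rad and horizontal distance between square_lid and square_box below 0.008 m and z of square_lid in the frame of square_box between 0.073 and 0.079 m and angle between the z axis of square_lid and the z axis of square_box, either way round below 0.05 rad and horizontal distance between round_lid and round_box below 0.008 m and z of round_lid in the frame of round_box between 0.053 and 0.059 m and angle between the z axis of round_lid and the z axis of round_box, either way round below 0.05 rad); the robot touches nothing.
It fails at once if a container is pushed more than 40 mm from its place (distance of any of long_box, short_box, square_box, round_box from where it was at the start of the episode above 0.04 m).
It fails at once if a container is tipped by more than 30 degrees (angle between any of long_box, short_box, square_box, round_box's own z axis and vertical above 0.52 rad).
It fails at once if a lid is dropped: it moves faster than 0.9 m/s (a fall of 4 cm) while the fingers do not hold it ((linear speed of long_lid above 0.9 m/s and contact force between the fingers and long_lid below 0.3 N) or (linear speed of short_lid above 0.9 m/s and contact force between the fingers and short_lid below 0.3 N) or (linear speed of square_lid above 0.9 m/s and contact force between the fingers and square_lid below 0.3 N) or (linear speed of round_lid above 0.9 m/s and contact force between the fingers and round_lid below 0.3 N)).
It fails at once if the sugar shaker or the spice jar is moved by more than 25 mm or tipped by more than 30 degrees (distance of any of sugar_shaker, cinnamon_jar from where it was at the start of the episode above 0.025 m or angle between any of sugar_shaker, cinnamon_jar's own z axis and vertical above 0.52 rad).
It also fails if it takes over 90 s, if anything falls off the work surface, if the arm or the gripper's body presses on something with over 40 N, if the wrist force passes 120 N, or if a joint passes its speed limit or range.

## Working session

There is one attempt and no reset: what is moved stays moved. The work goes in short steps, Python scripts to look and compute and a tool call to move; the robot and the scene stay as the last step left them, time stands still between calls to the robot, and variables do not carry over. Pictures are saved under pics/ and viewed, about 12 in all and at most 16, crops included, and the job is handed in when it is done.

Besides the shell and the picture viewer there is one more tool, called after "Emit:" in YAML: its name, and indented under it one key for each argument. carry_out: Moves the arm, as the interface text tells. Its arguments: {"type":"object","properties":{"steps":{"type":"array","items":{"type":"array","items":{"type":"number"}}},"grip_force":{"type":"number"}},"required":["steps"]}

```bash
mkdir -p pics; ls
python3 - <<'E'
from workcell import env
import cv2
s=env.get_state(); print(s)
for n in ("scene","top"):
    c=env.read_camera(n); cv2.imwrite(f"pics/{n}0.png",c["color"][:,:,::-1]); print(n,c["K"],c["R"],c["t"])
E
```

```text
pics
{'clock': 0.0, 'joint_pos': array([-1.41662661e+00,  3.14048590e-01,  4.49766262e-02,  1.30356274e+00,
       -5.19782586e-06,  1.43120422e+00]), 'qvel': array([ 0.00018936,  0.00137731, -0.00028306, -0.00052864,  0.00013039,
        0.00038957]), 'tau': array([-7.02534453e-04, -4.80625248e+01,  2.98535049e+01,  1.93494104e-02,
       -1.42995582e-04, -1.26423160e-06]), 'tcp_pos': array([ 0.16641621, -0.54990903,  0.24938043]), 'orientation': array([-6.43359473e-04,  8.02980028e-01, -5.96005227e-01, -6.56509645e-04]), 'wrist_force': array([ 0.25715894, -0.15832394, -1.27852969]), 'ft_torque': array([0.02908956, 0.00480589, 0.01186104]), 'finger_gap': 0.08567790430330616}
scene [[579.4682228    0.         309.65160868]
 [  0.         579.4682228  242.68411427]
 [  0.           0.           1.        ]] [[-0.75008049 -0.66131717 -0.00623342]
 [-0.50683725  0.5808697  -0.63695086]
 [ 0.42484734 -0.47460509 -0.7708792 ]] [0.34885727 0.30481444 1.32861608]
top [[433.10296425   0.         317.97738241]
 [  0.         433.10296425 239.61528512]
 [  0.           0.           1.        ]] [[-0.02529458 -0.99965385  0.00723628]
 [-0.98362595  0.02359566 -0.17867074]
 [ 0.17843815 -0.01163719 -0.98388231]] [-0.01896609  0.51552335  1.02618839]
```

View pics/scene0.png

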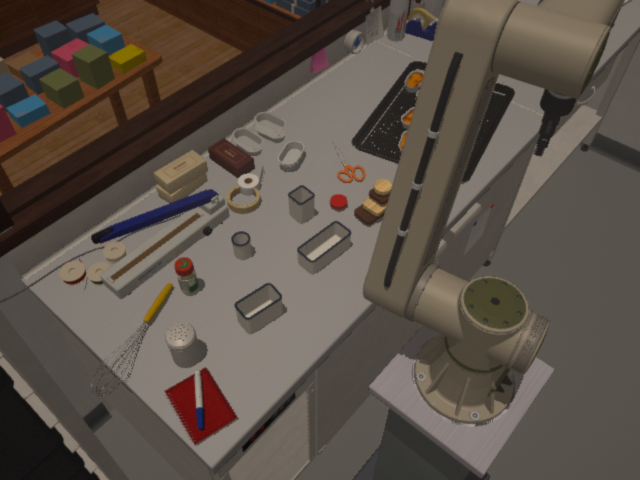

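View pics/top0.png

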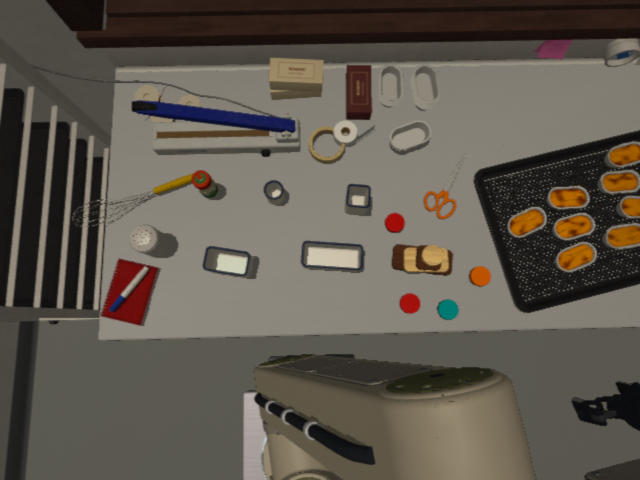

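The scene view shows the stack at about (378,200), long box (324,247), short box (260,308), square (301,204) and round (241,245). In the top view they are at stack (422,259), long (332,256), short (228,262), square (358,199) and round (274,191). Shaker is at (145,239) and jar at (205,184).

```bash
cat > h.py <<'E'
import numpy as np, cv2
def ray(c,px):
    d=c["R"].T@np.linalg.solve(c["K"],[px[0],px[1],1.]); return -c["R"].T@c["t"], d
def onz(c,px,z):
    o,d=ray(c,px); return o+d*(z-o[2])/d[2]
def tri(c1,p1,c2,p2):
    o1,d1=ray(c1,p1); o2,d2=ray(c2,p2)
    a=np.linalg.lstsq(np.c_[d1,-d2],o2-o1,rcond=None)[0]; A=o1+a[0]*d1;B=o2+a[1]*d2
    return (A+B)/2, np.linalg.norm(A-B)
def proj(c,X):
    p=c["K"]@(c["R"]@np.asarray(X)+c["t"]); return p[:2]/p[2]
E
python3 - <<'E'
from workcell import env
from h import *
cs={n:env.read_camera(n) for n in("scene","top")}
seed={"scene":dict(long=(324,247),short=(260,308),square=(301,204),round=(241,245)),
"top":dict(long=(332,256),short=(228,262),square=(358,199),round=(274,191))}
vis=[]
for n,c in cs.items():
    im=c["color"]; hsv=cv2.cvtColor(im,cv2.COLOR_RGB2HSV)
    m=((hsv[...,2]<110)&(im[...,2].astype(int)>im[...,0]+6)).astype(np.uint8)
    cn,_=cv2.findContours(m,cv2.RETR_EXTERNAL,cv2.CHAIN_APPROX_NONE)
    for k,s in seed[n].items():
        best=[q for q in cn if cv2.contourArea(q)>60 and np.linalg.norm(cv2.minEnclosingCircle(q)[0]-np.array(s))<25]
        for q in best: print(n,k,cv2.contourArea(q),cv2.boundingRect(q))
    v=im[...,::-1].copy(); v[m>0]=(0,255,0)
    x,y,w,h=(170,160,320,165) if n=="top" else (200,150,220,200)
    vis.append(cv2.resize(np.vstack([im[y:y+h,x:x+w,::-1]]+([v[y:y+h,x:x+w]] if n=="top" else [])),None,fx=1.8,fy=1.8))
    if n=="scene": vis[-1]=cv2.resize(vis[-1],None,fx=1.5,fy=1.5)
cv2.imwrite("pics/m_scene.png",vis[0]); cv2.imwrite("pics/m_top.png",vis[1])
E
```

```text
top long 1452.5 (301, 241, 62, 29)
top short 1000.0 (203, 247, 47, 29)
top square 462.5 (347, 184, 23, 24)
top round 251.5 (264, 181, 19, 18)
```

View pics/m_top.png

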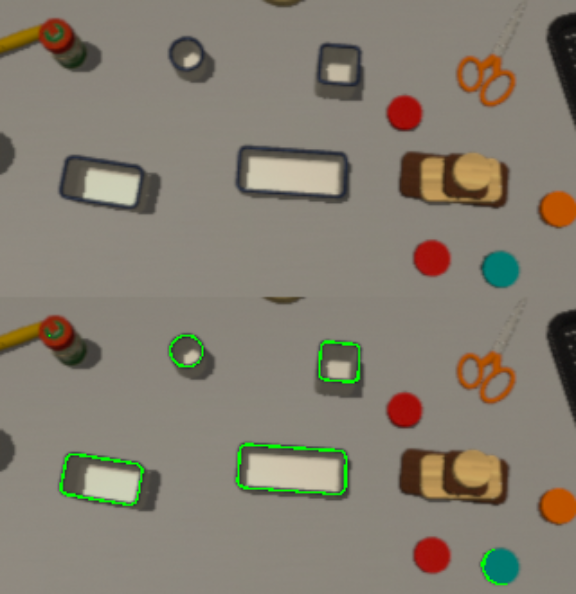

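View pics/m_scene.png

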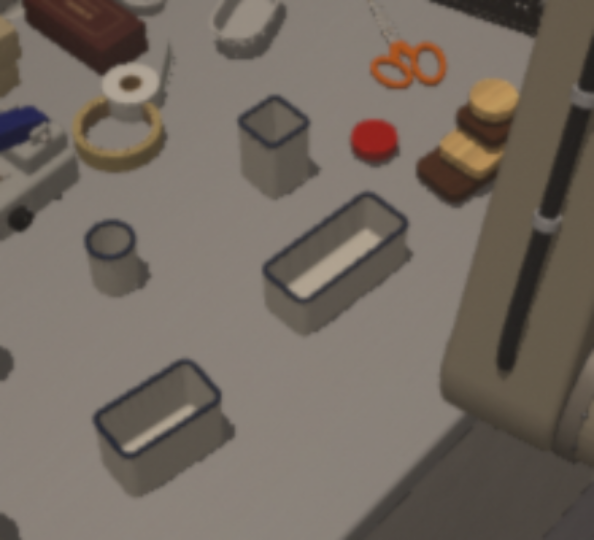

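The top mask catches the four rims cleanly (green outlines), and the stacked lids are offset from each other. In the scene crop the rims and stack are visible, with the upper right of the stack partly behind the arm.

Run:
```python
from workcell import env
from h import *
cs={n:env.read_camera(n) for n in("scene","top")}
seed={"scene":dict(long=(324,242),short=(258,301),square=(301,197),round=(241,239)),
"top":dict(long=(332,256),short=(228,262),square=(358,199),round=(274,191))}
H=dict(long=.06,short=.075,square=.085,round=.065); P={}
for n,c in cs.items():
    im=c["color"].astype(int)
    m=((im.max(2)<(110 if n=="top" else 90))&(im[...,2]>im[...,0]+6)).astype(np.uint8)
    m=cv2.morphologyEx(m,cv2.MORPH_CLOSE,np.ones((3,3)))
    cn,_=cv2.findContours(m,cv2.RETR_EXTERNAL,cv2.CHAIN_APPROX_NONE)
    for k,s in seed[n].items():
        q=[q for q in cn if np.linalg.norm(cv2.minEnclosingCircle(q)[0]-np.array(s))<18]
        if q: P[n,k]=max(q,key=cv2.contourArea)
for k,h in H.items():
    q=P["top",k]
    w=np.array([onz(cs["top"],p[0],h)[:2] for p in q],np.float32)
    r=cv2.minAreaRect(w*1000); print(k,"top rect mm",np.round(r[0],1),np.round(r[1],1),round(r[2],1))
    if ("scene",k) in P:
        mid=lambda q:(lambda b:(b[:2]))(np.array(cv2.boundingRect(q),float)[:2]+np.array(cv2.boundingRect(q)[2:])/2-.5)
        def mid(q):
            M=cv2.moments(cv2.convexHull(q)); return M["m10"]/M["m00"],M["m01"]/M["m00"]
        X,e=tri(cs["top"],mid(q),cs["scene"],mid(P["scene",k])); print("   tri",X.round(4),"gap",round(e,4))
# obstacles
for k,pt,ps,h in(("shaker",(145,234),(181,330),.106),("jar",(202,179),(184,265),.106),("roundlid",(432,255.5),(382,187),.092)):
    print(k,onz(cs["top"],pt,h).round(3),tri(cs["top"],pt,cs["scene"],ps))
```

```text
long top rect mm [473.4 -64.4] [148.4  62.2] 84.6
short top rect mm [463.9 189.4] [105.9  58.5] 79.8
   tri [0.4798 0.2048 0.0364] gap 0.0261
square top rect mm [ 614.8 -131.3] [53.7 57.7] 87.3Traceback (most recent call last):
  File "<stdin>", line 23, in <module>
  File "<stdin>", line 22, in mid
ZeroDivisionError: float division by zero
```

```bash
cat >> h.py <<'E'
from scipy.spatial.transform import Rotation as Ro
def tool(s): 
    q=s["orientation"]; return Ro.from_quat([q[1],q[2],q[3],q[0]]).as_matrix()
E
python3 - <<'E'
from workcell import env
from h import *
s=env.get_state(); T=tool(s); print("tool axes\n",T.round(3))
w=env.read_camera("wrist"); print("cam in tool pos",(T.T@(-w["R"].T@w["t"]-s["tcp_pos"])).round(4)); print((w["R"]@T).round(3), w["K"][0,0])
c=env.read_camera("top")
for k,pt,h in(("round",(432,255.5),.092),("shaker",(145,234),.106),("jar",(202,179),.106)): print(k,onz(c,pt,h).round(3))
im=c["color"].astype(int)
m=((im[...,0]>im[...,2]*1.35)&(im.max(2)<120)|((im[...,0]>120)&(im[...,0]>im[...,2]*1.3))).astype(np.uint8)
z=np.zeros_like(m); z[235:282,388:458]=m[235:282,388:458]
q=max(cv2.findContours(z,0,1)[0],key=cv2.contourArea)
r=cv2.minAreaRect(np.array([onz(c,p[0],.02)[:2] for p in q],np.float32)*1000); print("stack",r)
E
```

```text
tool axes
 [[ 0.29  -0.957 -0.   ]
 [-0.957 -0.29   0.001]
 [-0.001 -0.    -1.   ]]
cam in tool pos [-0.0009 -0.0829 -0.1229]
[[ 1.    -0.001 -0.001]
 [ 0.001  0.946 -0.323]
 [ 0.001  0.323  0.946]] 346.84549232935575
round [ 0.462 -0.299  0.092]
shaker [0.527 0.373 0.106]
jar [0.658 0.243 0.106]
stack ((465.39190673828125, -293.1578063964844), (151.1962890625, 73.4639892578125), 84.49252319335938)
```

Emit:
carry_out:
  steps:
    - [1,0,0,0,0,0,-0.1475]
    - [1,0,0,0,0,0,-0.1475]
    - [1,0,0,0,0,0,-0.1475]
    - [1,0,0,0,0,0,-0.1475]
    - [1,0,0,0,0,0,-0.1475]
    - [1,0,0,0,0,0,-0.1475]
    - [1,0,0,0,0,0,-0.1475]
    - [1,0,0,0,0,0,-0.1475]
    - [1,0.0264,-0.0277,0,0,0,0]
    - [1,0.0264,-0.0277,0,0,0,0]
    - [1,0.0264,-0.0277,0,0,0,0]
    - [1,0.0264,-0.0277,0,0,0,0]
    - [1,0.0264,-0.0277,0,0,0,0]
    - [1,0.0264,-0.0277,0,0,0,0]
    - [1,0.0264,-0.0277,0,0,0,0]
    - [1,0.0264,-0.0277,0,0,0,0]
    - [1,0.0264,-0.0277,0,0,0,0]
    - [1,0.0264,-0.0277,0,0,0,0]
    - [1,0,0,0,0,0,0]

```text
clock: 2.78
tcp_pos: [0.4576, -0.2987, 0.2503]
orientation: [-0.0, 0.999, -0.047, 0.0]
wrist_force: [-0.9, -1.2, -0.2]
finger_gap: 0.0859
```

```bash
cat >> h.py <<'E'
def yaw(s): T=tool(s); return np.arctan2(T[1,0],T[0,0])
def cap(env,name):
    s=env.get_state(); c=env.read_camera("wrist"); cv2.imwrite(f"pics/{name}.png",c["color"][:,:,::-1]); np.savez(f"{name}.npz",**c); 
    print("tcp",s["tcp_pos"].round(4),"yaw",round(yaw(s),4),"t",s["clock"],"gap",s["finger_gap"],"F",s["wrist_force"].round(1)); return c,s
E
python3 - <<'E'
from workcell import env
from h import *
cap(env,"w1"); c=env.read_camera("scene"); cv2.imwrite("pics/s1.png",cv2.resize(c["color"][150:330,210:440,::-1],None,fx=3,fy=3)); np.savez("s1.npz",**c)
E
```

```text
tcp [ 0.4576 -0.2987  0.2503] yaw -0.0931 t 2.775 gap 0.08586462971542907 F [-0.9 -1.2 -0.2]
```

View pics/w1.png

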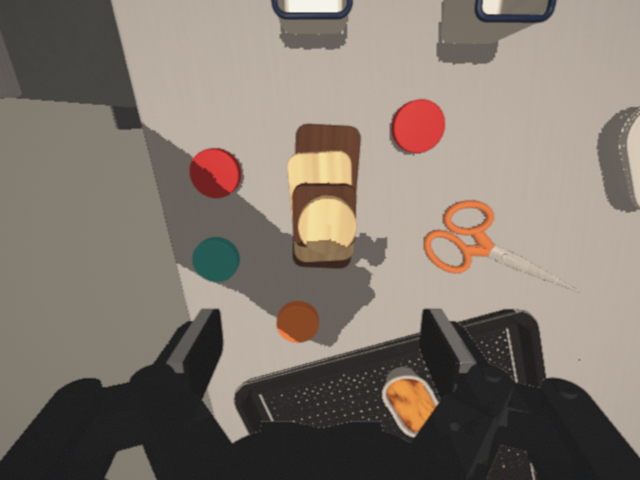

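The wrist view shows the stack at (327,195): the round lid at about (327,224), then square, short and long lids extending upward. Red discs at (418,126) and (215,173) and turquoise (216,259) and orange (298,321) discs are decoys.

Run:
```python
from h import *
c=np.load("w1.npz"); im=c["color"]
cv2.imwrite("pics/w1z.png",cv2.resize(im[115:280,270:390,::-1],None,fx=5,fy=5,interpolation=cv2.INTER_CUBIC)[:,:])
i=im.astype(int); sat=(i[...,0]-i[...,2])/np.maximum(i[...,0],1)
for y in (140,170,200,222,245,255,262): print(y,[tuple(im[y,x]) for x in (310,325,340)])
m=((i[...,0]>150)&(sat>.3)).astype(np.uint8); m[:,:270]=0;m[:,370:]=0; m[:115]=0;m[280:]=0
for q in cv2.findContours(m,0,1)[0]:
    if cv2.contourArea(q)>100: print(cv2.boundingRect(q),cv2.minEnclosingCircle(q),cv2.minAreaRect(q))
```

```text
140 [(np.uint8(100), np.uint8(64), np.uint8(47)), (np.uint8(108), np.uint8(70), np.uint8(50)), (np.uint8(106), np.uint8(68), np.uint8(50))]
170 [(np.uint8(234), np.uint8(203), np.uint8(143)), (np.uint8(242), np.uint8(220), np.uint8(158)), (np.uint8(238), np.uint8(211), np.uint8(148))]
200 [(np.uint8(113), np.uint8(87), np.uint8(63)), (np.uint8(240), np.uint8(213), np.uint8(150)), (np.uint8(170), np.uint8(140), np.uint8(99))]
222 [(np.uint8(242), np.uint8(223), np.uint8(160)), (np.uint8(239), np.uint8(212), np.uint8(150)), (np.uint8(233), np.uint8(201), np.uint8(142))]
245 [(np.uint8(146), np.uint8(123), np.uint8(88)), (np.uint8(139), np.uint8(115), np.uint8(82)), (np.uint8(146), np.uint8(120), np.uint8(86))]
255 [(np.uint8(135), np.uint8(111), np.uint8(80)), (np.uint8(135), np.uint8(110), np.uint8(80)), (np.uint8(140), np.uint8(114), np.uint8(83))]
262 [(np.uint8(75), np.uint8(58), np.uint8(43)), (np.uint8(59), np.uint8(40), np.uint8(32)), (np.uint8(58), np.uint8(39), np.uint8(30))]
(298, 196, 59, 51) ((326.7090148925781, 225.0591583251953), 29.438344955444336) ((327.2973327636719, 220.4364013671875), (58.35618591308594, 48.40717315673828), 4.184916019439697)
(287, 151, 65, 65) ((318.0, 183.5), 40.84431457519531) ((320.3770446777344, 181.64755249023438), (61.29269790649414, 64.37091064453125), 84.80557250976562)
```

Run:
```python
import cv2
a=cv2.imread("pics/w1z.png"); print(a.shape); b=cv2.resize(a,(436,600)); cv2.imwrite("pics/w1z.png",b)
```

```text
(825, 600, 3)
```

View pics/w1z.png

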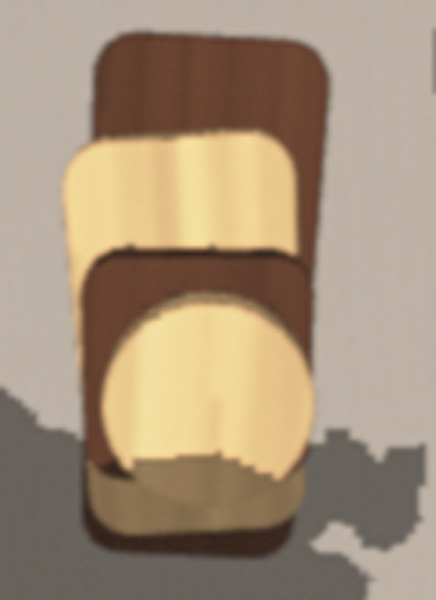

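The zoomed crop shows the round lid circle centred at about (327,224.5) in full-image pixels. The square lid's back edge is at row 184 and the short lid's at row 151.

Run:
```python
from h import *
c=np.load("w1.npz"); s=np.load("s1.npz")
f=lambda u,v:(270+u/3.636,115+v/3.636)
print("round",onz(c,f(208,398),.092).round(4))
for n,z,pts in(("sq",.069,[(84,300),(312,300),(112,250),(288,253)]),("short",.046,[(64,190),(298,190),(95,142),(265,131)]),("long",.023,[(96,70),(330,80),(125,33),(300,42),(312,330)])):
    print(n,[onz(c,f(*p),z)[:2].round(4).tolist() for p in pts])
im=s["color"].astype(int); m=((im[...,0]>150)&(im[...,0]>im[...,2]*1.3)).astype(np.uint8); m[:,:340]=0;m[:,420:]=0;m[:170]=0;m[240:]=0
for q in cv2.findContours(m,0,1)[0]:
    if cv2.contourArea(q)>60:
        print("scene",cv2.boundingRect(q),cv2.fitEllipse(q)[:2]); print(tri(c,f(208,398),s,cv2.fitEllipse(q)[0]))
```

```text
round [ 0.4625 -0.2973  0.092 ]
sq [[0.4342, -0.2763], [0.4897, -0.2815], [0.4424, -0.2648], [0.4847, -0.2694]]
short [[0.4302, -0.2522], [0.4898, -0.2577], [0.4394, -0.241], [0.4824, -0.2423]]
long [[0.4401, -0.2244], [0.5018, -0.2326], [0.4488, -0.2158], [0.4945, -0.2223], [0.493, -0.3001]]
```

View pics/s1.png

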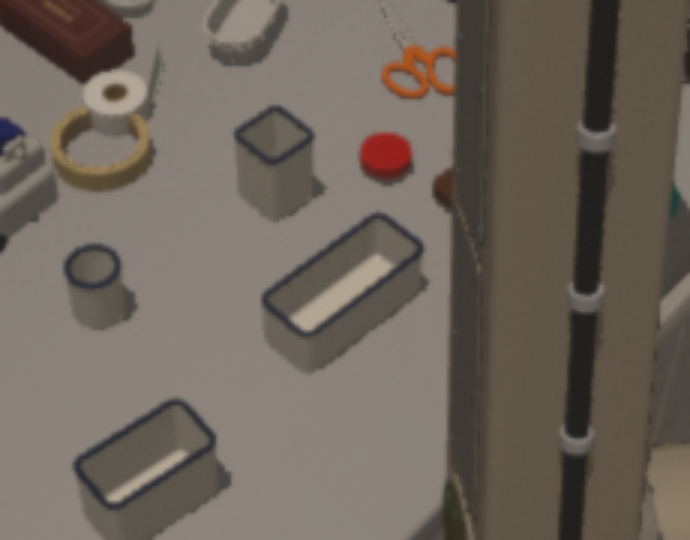

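The scene view now hides the stack behind the arm, but the top and wrist views agree on the round lid within 2 mm. I'll go closer for a second wrist view to check its height.

Emit:
carry_out:
  steps:
    - [1,0.0047,-0.002,0.03,0,0,0]
    - [1,0,0,0.03,0,0,0]
    - [1,0,0,0.02,0,0,0]
    - [1,0,0,0,0,0,0]
    - [1,0,0,0,0,0,0]
  grip_force: 40

```text
clock: 3.5
tcp_pos: [0.4608, -0.2997, 0.1712]
orientation: [0.0, 0.999, -0.049, 0.0]
wrist_force: [0.1, -0.2, 0.6]
finger_gap: 0.0855
```

Run:
```python
from workcell import env
from h import *
c,s=cap(env,"w2"); i=c["color"].astype(int); w1=np.load("w1.npz")
m=((i[...,0]>120)&((i[...,0]-i[...,2])/np.maximum(i[...,0],1)>.25)).astype(np.uint8)
p=proj(c,[.4625,-.2973,.092]); print(p)
for q in cv2.findContours(m,0,1)[0]:
    if cv2.contourArea(q)>300 and abs(cv2.minEnclosingCircle(q)[0]-p).max()<80: print(cv2.boundingRect(q),cv2.minEnclosingCircle(q))
    if cv2.contourArea(q)>300 and abs(cv2.minEnclosingCircle(q)[0]-p).max()<25:
        u=cv2.minEnclosingCircle(q)[0]; print(tri(c,u,w1,(327.2,224.5)),onz(c,u,.092))
x,y=p.astype(int); print(im:=None); cv2.imwrite("pics/w2z.png",c["color"][max(0,y-150):y+150,x-200:x+200,::-1])
t=env.read_camera("top"); im=t["color"].astype(int)
m=((im.max(2)<110)&(im[...,2]>im[...,0]+6)).astype(np.uint8)
for n,h,sd in(("long",.06,(332,256)),("short",.075,(228,262)),("square",.085,(358,196)),("round",.065,(274,190))):
    q=max([q for q in cv2.findContours(m,0,1)[0] if np.hypot(*(np.array(cv2.minEnclosingCircle(q)[0])-sd))<15],key=cv2.contourArea)
    print(n,cv2.minAreaRect(np.array([onz(t,a[0],h)[:2]*1000 for a in q],np.float32)))
```

```text
tcp [ 0.4608 -0.2997  0.1712] yaw -0.0982 t 3.5 gap 0.08553315037104514 F [ 0.1 -0.2  0.6]
[324.10296807 258.64466889]
(284, 219, 80, 79) ((320.0, 261.6136474609375), 44.441226959228516)
(array([ 0.46159355, -0.29104397,  0.11225598]), np.float64(0.0020973124038208045)) [ 0.45974277 -0.29905145  0.092     ]
(272, 158, 85, 71) ((314.5, 196.5), 48.97458267211914)
None
long ((473.37200927734375, -64.39006805419922), (148.3966064453125, 62.23884201049805), 84.6347427368164)
short ((463.9026794433594, 189.41647338867188), (105.8606185913086, 58.4775390625), 79.86370849609375)
square ((614.7786865234375, -131.280517578125), (53.65455627441406, 57.61970520019531), 87.3436508178711)
round ((640.763916015625, 77.0504150390625), (44.88031005859375, 43.83673858642578), 88.68526458740234)
```

View pics/w2z.png

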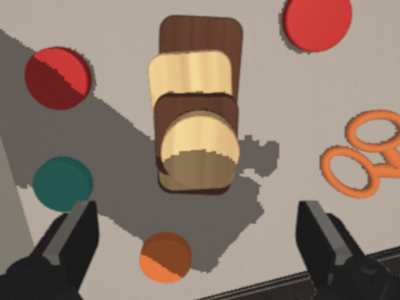

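The close view shows the round lid centred at (323.5,258) with radius 39.5 px. The change of scale from the first view puts its top at about 0.092 m. Now I'll descend.

Emit:
carry_out:
  steps:
    - [1,0.0012,-0.0026,0.03,0,0,0]
    - [1,0,0,0.03,0,0,0]
    - [1,0,0,0.016,0,0,0]
    - [1,0,0,0.006,0,0,0]
    - [1,0,0,0,0,0,0]
    - [1,0,0,0,0,0,0]

```text
clock: 4.35
tcp_pos: [0.463, -0.2968, 0.0894]
orientation: [0.001, 0.999, -0.048, 0.001]
wrist_force: [-0.3, 1.2, -0.1]
finger_gap: 0.0858
```

Emit:
carry_out:
  steps:
    - [-1,0,0,0,0,0,0]
    - [-1,0,0,0,0,0,0]
    - [-1,0,0,0,0,0,0]
    - [-1,0,0,0,0,0,0]
    - [-1,0,0,0,0,0,0]
    - [-1,0,0,0,0,0,0]
    - [-1,0,0,-0.005,0,0,0]
    - [-1,0,0,-0.01,0,0,0]
    - [-1,0,0,-0.02,0,0,0]
    - [-1,0,0,-0.025,0,0,0]
    - [-1,0,0,-0.025,0,0,0]
    - [-1,0,0,-0.015,0,0,0]
    - [-1,0,0,0,0,0,0]

```text
clock: 5.98
tcp_pos: [0.463, -0.2968, 0.1895]
orientation: [0.001, 0.999, -0.048, 0.001]
wrist_force: [-0.1, 0.0, -1.2]
finger_gap: 0.0484
```

Run:
```python
from workcell import env
from h import *
c,s=cap(env,"w3")
b=cv2.resize(c["color"][:,:,::-1],(560,420)); cv2.imwrite("pics/w3.png",b)
```

```text
tcp [ 0.463  -0.2968  0.1895] yaw -0.097 t 5.975 gap 0.04839118531637118 F [-0.1  0.  -1.2]
```

View pics/w3.png

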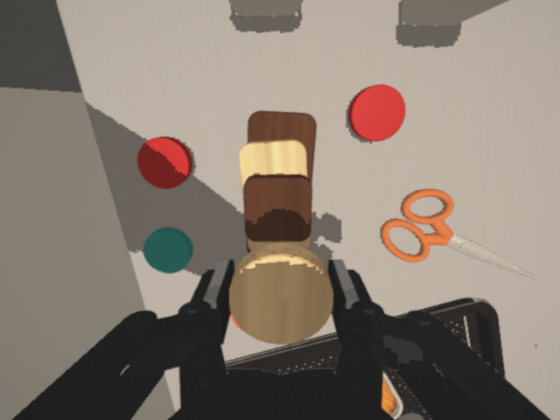

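The round lid is held level with a gap of 48 mm, and the square lid is now uncovered at about (318,238) in full pixels. I'll go next to the round container, stopping short to see it.

Emit:
carry_out:
  steps:
    - [-1,0.0074,-0.0159,0,0,0,0]
    - [-1,0.0148,-0.0318,0,0,0,0]
    - [-1,0.0148,-0.0318,0,0,0,0]
    - [-1,0.0148,-0.0318,0,0,0,0]
    - [-1,0.0148,-0.0318,0,0,0,0]
    - [-1,0.0148,-0.0318,0,0,0,0]
    - [-1,0.0148,-0.0318,0,0,0,0]
    - [-1,0.0148,-0.0318,0,0,0,0]
    - [-1,0.0148,-0.0318,0,0,0,0]
    - [-1,0.0148,-0.0318,0,0,0,0]
    - [-1,0.0074,-0.0159,0,0,0,0]
    - [-1,0,0,0,0,0,0]
    - [-1,0,0,0,0,0,0]

```text
clock: 7.65
tcp_pos: [0.6399, 0.0053, 0.1879]
orientation: [0.0, 0.999, -0.049, -0.001]
wrist_force: [-0.4, -0.4, -0.8]
finger_gap: 0.0486
```

```bash
cat >> h.py <<'E'
def rim(c,X,hh,th=110,db=8,rad=None):
    """rim blob nearest X: outer contour on plane z=hh -> minAreaRect in mm"""
    i=c["color"].astype(int); m=((i.max(2)<th)&(i[...,2]>i[...,0]+db)).astype(np.uint8)
    m=cv2.morphologyEx(m,cv2.MORPH_CLOSE,np.ones((3,3))); p=proj(c,[*X,hh])
    Q=[q for q in cv2.findContours(m,0,1)[0] if len(q)>20]
    q=min(Q,key=lambda q:np.hypot(*(np.array(cv2.minEnclosingCircle(q)[0])-p)))
    W=np.array([onz(c,a[0],hh)[:2]*1000 for a in q],np.float32)
    print("expect px",p.round(),"bbox",cv2.boundingRect(q)); 
    r=cv2.minAreaRect(W); print("rect",np.round(r[0],1),np.round(r[1],1),round(r[2],1),"encl",np.round(cv2.minEnclosingCircle(W)[0],1)); return q,cv2.boundingRect(q)
E
python3 - <<'E'
from workcell import env
from h import *
c,s=cap(env,"w4"); q,_=rim(c,(.641,.077),.065)
t=env.read_camera("top"); qt,_=rim(t,(.641,.077),.065)
b=lambda q:(lambda r:(r[0]+r[2]/2-.5,r[1]+r[3]/2-.5))(cv2.boundingRect(q))
print(tri(c,b(q),t,b(qt)))
E
```

```text
tcp [0.6399 0.0053 0.1879] yaw -0.0975 t 7.65 gap 0.04864603090389818 F [-0.4 -0.4 -0.8]
expect px [314. 141.] bbox (276, 102, 70, 74)
rect [639.   77.9] [47.8 47.2] 84.5 encl [639.2  78. ]
expect px [273. 189.] bbox (326, 243, 12, 1)
rect [502.4 -64.1] [26.7  0. ] 88.6 encl [502.4 -64.1]
(array([ 0.61604047, -0.02069412, -0.59348683]), np.float64(0.14370551476271637))
```

Emit:
carry_out:
  steps:
    - [-1,-0.002,-0.0183,0,0,0,0]
    - [-1,-0.004,-0.036,0,0,0,0]
    - [-1,-0.002,-0.018,0,0,0,0]
    - [-1,0,0,0.02,0,0,0]
    - [-1,0,0,0.03,0,0,0]
    - [-1,0,0,0.03,0,0,0]
    - [-1,0,0,0.015,0,0,0]
    - [-1,0,0,0,0,0,0]
    - [-1,0,0,0,0,0,0]

```text
clock: 8.88
tcp_pos: [0.6404, 0.0787, 0.0945]
orientation: [0.0, 0.999, -0.048, 0.001]
wrist_force: [0.9, -0.6, 0.6]
finger_gap: 0.0485
```

Emit:
carry_out:
  steps:
    - [-1,-0.0011,0.0006,0.006,0,0,0]
    - [-1,0,0,0.006,0,0,0]
    - [-1,0,0,0.004,0,0,0]
    - [-1,0,0,0.002,0,0,0]
    - [-1,0,0,0,0,0,0]
    - [-1,0,0,0,0,0,0]

```text
clock: 9.62
tcp_pos: [0.643, 0.0779, 0.0802]
orientation: [-0.0, 0.999, -0.049, 0.006]
wrist_force: [1.6, -0.8, 15.3]
finger_gap: 0.0487
```

Emit:
carry_out:
  steps:
    - [-1,0,0,-0.005,0,0,0]
    - [-1,0.003,0,-0.003,0,0,0]
    - [-1,0,0,0,0,0,0]
    - [-1,0,0,0,0,0,0]

```text
clock: 10.12
tcp_pos: [0.641, 0.0778, 0.0825]
orientation: [0.0, 0.999, -0.048, -0.001]
wrist_force: [0.1, 0.3, -0.5]
finger_gap: 0.0487
```

Run:
```python
from workcell import env
from h import *
c,s=cap(env,"w5"); print(s["ft_torque"])
cv2.imwrite("pics/w5.png",c["color"][:,:,::-1])
t=env.read_camera("scene"); im=t["color"][:,:,::-1]
cv2.imwrite("pics/w5.png",np.hstack([cv2.resize(c["color"][180:420,200:440,::-1],(396,396)),cv2.resize(im[190:310,180:300],(396,396))]))
```

```text
tcp [0.641  0.0778 0.0825] yaw -0.097 t 10.125 gap 0.048729061514422745 F [ 0.1  0.3 -0.5]
[0.01078509 0.02526407 0.05057981]
```

View pics/w5.png

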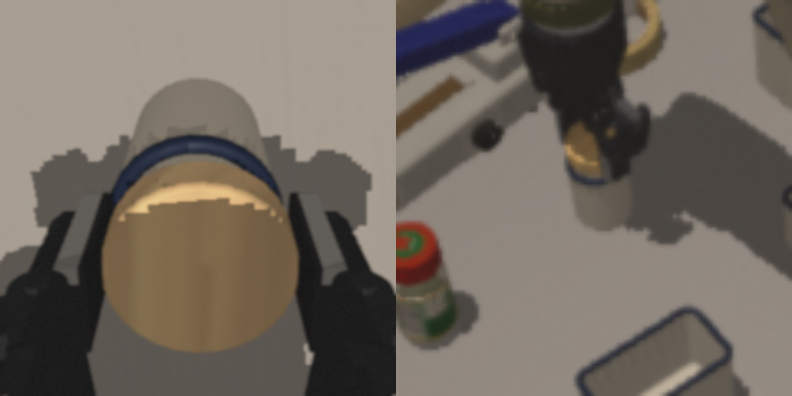

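The lid is lined up with the rim (lid centre column 200 against rim 198 in the crop), with a sliver of rim visible behind. I'll push down gently.

Emit:
carry_out:
  steps:
    - [-1,0,0,0.003,0,0,0]
    - [-1,0,0,0.002,0,0,0]
    - [-1,0,0,0.001,0,0,0]
    - [-1,0,0,0,0,0,0]
    - [-1,0,0,0,0,0,0]

```text
clock: 10.85
tcp_pos: [0.6416, 0.0779, 0.081]
orientation: [0.0, 0.999, -0.048, 0.001]
wrist_force: [-6.8, -0.6, 20.6]
finger_gap: 0.0487
```

The fingertips stand about 4 mm below the board here and probably bear on the rim, since the lid and container are equally wide. The lid is only about 4 mm above home, so I'll lift a hair and release, letting the taper guide it.

Emit:
carry_out:
  steps:
    - [-1,0,0,-0.001,0,0,0]
    - [-1,0,0,0,0,0,0]
    - [-0.1,0,0,0,0,0,0]
    - [0.2,0,0,0,0,0,0]
    - [0.4,0,0,0,0,0,0]
    - [1,0,0,0,0,0,0]
    - [1,0,0,0,0,0,0]
    - [1,0,0,-0.01,0,0,0]
    - [1,0,0,-0.02,0,0,0]
    - [1,0,0,-0.03,0,0,0]
    - [1,0,0.02,-0.03,0,0,0]
    - [1,0,0.04,-0.02,0,0,0]
    - [1,0,0,0,0,0,0]
    - [1,0,0,0,0,0,0]

```text
clock: 12.6
tcp_pos: [0.6355, 0.0182, 0.1884]
orientation: [-0.0, 0.999, -0.049, 0.0]
wrist_force: [-0.6, -0.4, -1.0]
finger_gap: 0.0851
```

Run:
```python
from workcell import env
from h import *
c,s=cap(env,"w6"); p=proj(c,[.641,.078,.079]); print(p); x,y=p.astype(int); x0,y0=max(0,x-80),max(0,y-70)
i=c["color"][y0:y0+150,x0:x0+160]; print(x0,y0)
cv2.imwrite("pics/w6.png",cv2.resize(i[...,::-1],None,fx=3,fy=3))
```

```text
tcp [0.6355 0.0182 0.1884] yaw -0.0975 t 12.6 gap 0.0850555403184671 F [-0.6 -0.4 -1. ]
[321.44574283 160.12140265]
241 90
```

View pics/w6.png

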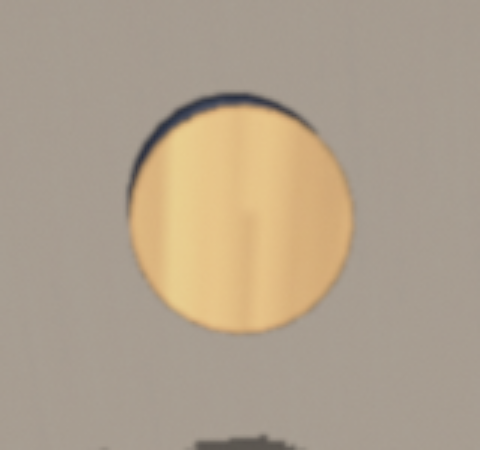

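The round lid lies on its container, centred at (321,163) with a thin crescent of rim on the upper left, so about 2 mm off centre. I'll check its height from its apparent size, and measure the square lid from the earlier picture.

```bash
cat >> h.py <<'E'
def blob(c,m,X,z,roi=90):
    m=m.astype(np.uint8); p=proj(c,[*X,z]); k=np.zeros_like(m); x,y=p.astype(int)
    a,b=max(0,y-roi),max(0,x-roi); k[a:y+roi,b:x+roi]=m[a:y+roi,b:x+roi]
    q=max(cv2.findContours(k,0,1)[0],key=cv2.contourArea)
    W=np.array([onz(c,a[0],z)[:2]*1000 for a in q],np.float32); r=cv2.minAreaRect(W)
    print("blob",cv2.boundingRect(q),"rect",np.round(r[0],1),np.round(r[1],1),round(r[2],1)); return q,W
def pale(c): i=c["color"].astype(int); return (i[...,0]>110)&(i[...,0]>i[...,2]*1.25)
def dark(c): i=c["color"].astype(int); return (i[...,0]<125)&(i[...,0]>i[...,2]*1.5)
E
python3 - <<'E'
from h import *
c=np.load("w6.npz")
for z in(.077,.079,.083): blob(c,pale(c),(.641,.078),z)
c=np.load("w3.npz"); blob(c,dark(c),(.462,-.293),.069,55)
i=c["color"]
for y in range(185,300,6): print(y,i[y,318],end=" ")
print()
for x in range(270,365,5): print(x,i[230,x],end=" ")
E
```

```text
blob (283, 125, 77, 77) rect [640.5  75.1] [49.6 50.5] 84.5
blob (283, 125, 77, 77) rect [640.5  75.3] [49.1 50. ] 84.5
blob (283, 125, 77, 77) rect [640.5  75.8] [48.3 49.2] 84.5
blob (278, 181, 80, 109) rect [ 460.  -294.1] [83.9 56.7] 84.6
185 [243 223 161] 191 [243 224 162] 197 [237 208 146] 203 [86 57 43] 209 [104  68  49] 215 [104  67  49] 221 [104  65  48] 227 [104  66  49] 233 [104  67  48] 239 [69 46 35] 245 [58 39 31] 251 [58 38 30] 257 [59 40 30] 263 [59 40 32] 269 [60 42 32] 275 [75 57 43] 281 [159 131  94] 287 [155 127  91] 293 [235 204 144] 299 [168 136  97] 
270 [191 179 166] 275 [190 180 167] 280 [95 59 41] 285 [104  68  49] 290 [104  66  48] 295 [104  67  49] 300 [106  68  50] 305 [103  66  49] 310 [103  66  48] 315 [103  66  48] 320 [104  67  49] 325 [100  63  46] 330 [97 63 46] 335 [95 61 46] 340 [95 62 46] 345 [101  66  47] 350 [102  65  47] 355 [102  77  64] 360 [192 180 166]
```

Run:
```python
from h import *
c=np.load("w3.npz"); i=c["color"]
for x in(295,340): print([(y,int(i[y,x,0])) for y in range(194,212)],[(y,int(i[y,x,0])) for y in range(262,284,2)])
for y in(225,260): print([(x,int(i[y,x,0])) for x in range(274,286)],[(x,int(i[y,x,0])) for x in range(350,362)])
for p in((318,200),(318,206),(318,275),(279,225),(357,225),(279,260),(357,260)): print(p,onz(c,p,.069).round(4),onz(c,p,.055).round(4))
```

```text
[(194, 236), (195, 236), (196, 236), (197, 225), (198, 160), (199, 108), (200, 73), (201, 59), (202, 68), (203, 82), (204, 96), (205, 103), (206, 102), (207, 102), (208, 102), (209, 102), (210, 101), (211, 103)] [(262, 60), (264, 60), (266, 59), (268, 59), (270, 59), (272, 59), (274, 60), (276, 112), (278, 142), (280, 142), (282, 139)]
[(194, 235), (195, 235), (196, 236), (197, 236), (198, 223), (199, 137), (200, 65), (201, 55), (202, 62), (203, 80), (204, 95), (205, 99), (206, 96), (207, 97), (208, 97), (209, 97), (210, 97), (211, 96)] [(262, 55), (264, 55), (266, 56), (268, 55), (270, 56), (272, 54), (274, 57), (276, 110), (278, 142), (280, 142), (282, 150)]
[(274, 190), (275, 191), (276, 189), (277, 172), (278, 135), (279, 103), (280, 98), (281, 100), (282, 101), (283, 102), (284, 103), (285, 105)] [(350, 102), (351, 103), (352, 104), (353, 103), (354, 99), (355, 99), (356, 125), (357, 169), (358, 189), (359, 192), (360, 191), (361, 191)]
[(274, 105), (275, 105), (276, 107), (277, 106), (278, 104), (279, 86), (280, 66), (281, 60), (282, 58), (283, 59), (284, 59), (285, 60)] [(350, 59), (351, 60), (352, 59), (353, 57), (354, 63), (355, 84), (356, 100), (357, 106), (358, 106), (359, 105), (360, 107), (361, 106)]
(318, 200) [ 0.4635 -0.2658  0.069 ] [ 0.4631 -0.2689  0.055 ]
(318, 206) [ 0.4631 -0.2702  0.069 ] [ 0.4626 -0.2735  0.055 ]
(318, 275) [ 0.4577 -0.3241  0.069 ] [ 0.457  -0.3305  0.055 ]
(279, 225) [ 0.4333 -0.2816  0.069 ] [ 0.4312 -0.2855  0.055 ]
(357, 225) [ 0.49   -0.2871  0.069 ] [ 0.4912 -0.2913  0.055 ]
(279, 260) [ 0.4296 -0.3089  0.069 ] [ 0.4273 -0.3144  0.055 ]
(357, 260) [ 0.4883 -0.3146  0.069 ] [ 0.4894 -0.3205  0.055 ]
```

Emit:
carry_out:
  steps:
    - [1,-0.0072,0.0165,0,0,0,0]
    - [1,-0.0144,0.033,0,0,0,0]
    - [1,-0.0144,0.033,0,0,0,0]
    - [1,-0.0144,0.033,0,0,0,0]
    - [1,-0.0144,0.033,0,0,0,0]
    - [1,-0.0144,0.033,0,0,0,0]
    - [1,-0.0144,0.033,0,0,0,0]
    - [1,-0.0144,0.033,0,0,0,0]
    - [1,-0.0144,0.033,0,0,0,0]
    - [1,-0.0144,0.033,0,0,0,0]
    - [1,-0.0068,0.0162,0,0,0,0]
    - [1,0,0,0.02,0,0,0]
    - [1,0,0,0.03,0,0,0]
    - [1,0,0,0.03,0,0,0]
    - [1,0,0,0,0,0,0]

```text
clock: 14.52
tcp_pos: [0.459, -0.2941, 0.1059]
orientation: [-0.002, 0.999, -0.048, -0.002]
wrist_force: [-0.1, 0.2, 0.8]
finger_gap: 0.0852
```

Emit:
carry_out:
  steps:
    - [1,0.0015,0.0018,0.015,0,0,0]
    - [1,0,0,0.015,0,0,0]
    - [1,0,0,0.0065,0,0,0]
    - [1,0,0,0,0,0,0]
    - [1,0,0,0,0,0,0]

```text
clock: 15.15
tcp_pos: [0.4623, -0.2982, 0.0722]
orientation: [0.0, 0.999, -0.048, 0.0]
wrist_force: [0.0, 0.0, -0.2]
finger_gap: 0.0852
```

Emit:
carry_out:
  steps:
    - [1,-0.0015,-0.002,0.003,0,0,0]
    - [1,0,0,0,0,0,0]
    - [1,0,0,0,0,0,0]
    - [-1,0,0,0,0,0,0]
    - [-1,0,0,0,0,0,0]
    - [-1,0,0,0,0,0,0]
    - [-1,0,0,0,0,0,0]
    - [-1,0,0,0,0,0,0]
    - [-1,0,0,0,0,0,0]

```text
clock: 16.27
tcp_pos: [0.461, -0.2961, 0.0692]
orientation: [0.0, 0.999, -0.048, 0.0]
wrist_force: [0.1, 0.2, 4.6]
finger_gap: 0.0567
```

Emit:
carry_out:
  steps:
    - [-1,0,0,-0.01,0,0,0]
    - [-1,0,0,-0.025,0,0,0]
    - [-1,0,0,-0.03,0,0,0]
    - [-1,0,0,-0.03,0,0,0]
    - [-1,0,0,-0.025,0,0,0]
    - [-1,0.0141,-0.011,0,0,0,0]
    - [-1,0.0282,-0.022,0,0,0,0]
    - [-1,0.0282,-0.022,0,0,0,0]
    - [-1,0.0282,-0.022,0,0,0,0]
    - [-1,0.0282,-0.022,0,0,0,0]
    - [-1,0.0141,-0.011,0,0,0,-0.05]
    - [-1,0,0,0,0,0,0]
    - [-1,0,0,0,0,0,0]
    - [-1,0,0,0,0,0,0]

```text
clock: 18.02
tcp_pos: [0.6109, -0.2008, 0.1889]
orientation: [0.0, 1.0, -0.024, -0.0]
wrist_force: [0.3, 0.6, -0.3]
finger_gap: 0.0568
```

Run:
```python
from workcell import env
from h import *
c,s=cap(env,"w7"); q,b=rim(c,(.615,-.131),.085)
x,y=proj(c,[.615,-.131,.085]).astype(int); y0=max(0,y-70); print(x-80,y0)
cv2.imwrite("pics/w7.png",cv2.resize(c["color"][y0:y0+200,x-80:x+80,::-1],None,fx=3,fy=3))
i=c["color"]
yy=b[1]+b[3]//2; print([(x,i[yy,x].tolist()) for x in (*range(b[0]-5,b[0]+9),)])
```

```text
tcp [ 0.6109 -0.2008  0.1889] yaw -0.0484 t 18.025 gap 0.05679673430871982 F [ 0.3  0.6 -0.3]
expect px [323. 145.] bbox (276, 95, 92, 95)
rect [ 613.1 -130.5] [56.2 55.8] 84.2 encl [ 613.  -130.3]
243 74
[(271, [202, 189, 175]), (272, [202, 189, 176]), (273, [199, 186, 173]), (274, [174, 164, 153]), (275, [119, 114, 111]), (276, [61, 64, 76]), (277, [48, 56, 78]), (278, [56, 64, 85]), (279, [57, 66, 87]), (280, [51, 61, 83]), (281, [45, 52, 72]), (282, [58, 59, 66]), (283, [105, 98, 91]), (284, [127, 119, 106])]
```

View pics/w7.png

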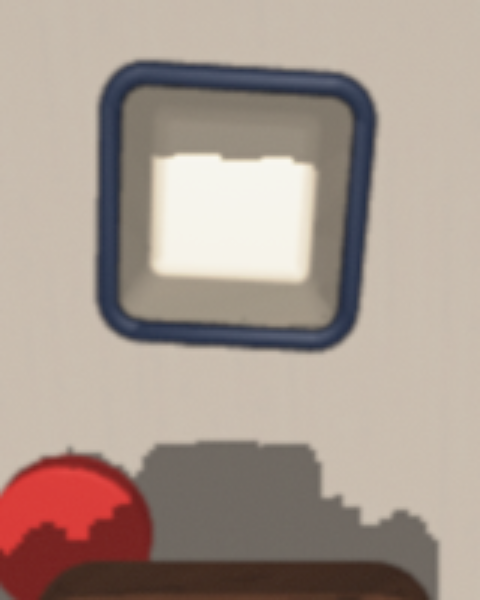

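The square container's rim is clear, tilted about 5.8° clockwise, and centred at (613,-130.5) mm. I'll turn back by 0.05 and place the lid.

Emit:
carry_out:
  steps:
    - [-1,-0.0002,-0.0173,0,0,0,0]
    - [-1,-0.0004,-0.035,0,0,0,0]
    - [-1,-0.0002,-0.018,0,0,0,0.05]
    - [-1,0,0,0.02,0,0,0]
    - [-1,0,0,0.03,0,0,0]
    - [-1,0,0,0.02,0,0,0]
    - [-1,0,0,0,0,0,0]
    - [-1,0,0,0,0,0,0]
    - [-1,0,0,0,0,0,0]

```text
clock: 19.2
tcp_pos: [0.615, -0.1299, 0.1202]
orientation: [0.0, 0.999, -0.048, 0.001]
wrist_force: [-0.2, -0.5, -0.1]
finger_gap: 0.0571
```

Emit:
carry_out:
  steps:
    - [-1,-0.0012,0.0006,0.006,0,0,0]
    - [-1,0,0,0.006,0,0,0]
    - [-1,0,0,0.004,0,0,0]
    - [-1,0,0,0.003,0,0,0]
    - [-1,0,0,0.001,0,0,0]
    - [-1,0,0,0,0,0,0]
    - [-1,0,0,0,0,0,0]

```text
clock: 20.08
tcp_pos: [0.6133, -0.1303, 0.0995]
orientation: [0.0, 0.999, -0.048, 0.001]
wrist_force: [-1.7, 0.3, 6.5]
finger_gap: 0.0572
```

Emit:
carry_out:
  steps:
    - [0.2,0,0,0,0,0,0]
    - [1,0,0,0,0,0,0]
    - [1,0,0,0,0,0,0]
    - [1,0,0,0,0,0,0]
    - [1,0,0,-0.01,0,0,0]
    - [1,0,0,-0.03,0,0,0]
    - [1,0,0,-0.03,0,0,0]
    - [1,0,0.03,-0.02,0,0,0]
    - [1,0,0.04,0,0,0,0]
    - [1,0,0,0,0,0,0]
    - [1,0,0,0,0,0,0]

```text
clock: 21.45
tcp_pos: [0.606, -0.1998, 0.189]
orientation: [-0.0, 0.999, -0.049, -0.0]
wrist_force: [-0.1, 0.3, -0.1]
finger_gap: 0.0854
```

Run:
```python
from workcell import env
from h import *
c,s=cap(env,"w8"); blob(c,dark(c),(.613,-.1305),.099,90); rim(c,(.613,-.1305),.085)
```

```text
tcp [ 0.606  -0.1998  0.189 ] yaw -0.0974 t 21.45 gap 0.08541109644293168 F [-0.1  0.3 -0.1]
blob (274, 97, 97, 98) rect [ 612.8 -130.8] [55.7 56.2] 84.5
expect px [322. 145.] bbox (37, 0, 125, 174)
rect [485.4 -87.3] [96.  56.5] 84.7 encl [485.1 -85.3]
```

Emit:
carry_out:
  steps:
    - [1,-0.0139,0.011,0,0,0,0]
    - [1,-0.0278,0.022,0,0,0,0]
    - [1,-0.0278,0.022,0,0,0,0]
    - [1,-0.0278,0.022,0,0,0,0]
    - [1,-0.0278,0.022,0,0,0,0]
    - [1,-0.0139,0.011,0,0,0,0]
    - [1,0,0,0,0,0,0]
    - [1,0,0,0,0,0,0]
    - [1,0,0,0,0,0,0]

```text
clock: 22.62
tcp_pos: [0.458, -0.2954, 0.1887]
orientation: [-0.0, 0.999, -0.048, 0.0]
wrist_force: [-0.2, 0.0, 0.7]
finger_gap: 0.0854
```

Run:
```python
from workcell import env
from h import *
c,s=cap(env,"w9"); blob(c,pale(c),(.457,-.2955),.046,90)
x,y=proj(c,[.457,-.2955,.046]).astype(int); print(x,y)
i=c["color"]; cv2.imwrite("pics/w9.png",cv2.resize(i[y-110:y+90,x-90:x+90,::-1],None,fx=3,fy=3))
```

```text
tcp [ 0.458  -0.2954  0.1887] yaw -0.0956 t 22.625 gap 0.08539027387492354 F [-0.2  0.   0.7]
blob (279, 160, 82, 133) rect [ 458.1 -293.7] [108.7  61.6] 88.0
320 232
```

View pics/w9.png

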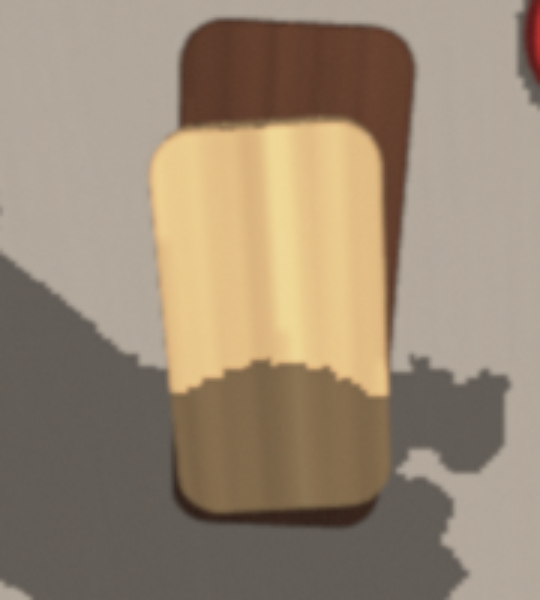

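The short lid is pale, turned about 2° with its centre near (458,-294) mm, and the long lid below is turned the other way. I'll align to it and descend.

Emit:
carry_out:
  steps:
    - [1,0,-0.0009,0.02,0,0,-0.06]
    - [1,0,0,0.035,0,0,0]
    - [1,0,0,0.035,0,0,0]
    - [1,0,0,0.03,0,0,0]
    - [1,0,0,0.0,0,0,0]
    - [1,0,0,0,0,0,0]
    - [1,0,0,0,0,0,0]

```text
clock: 23.55
tcp_pos: [0.4584, -0.2958, 0.0704]
orientation: [0.001, 1.0, -0.018, 0.001]
wrist_force: [-0.3, 0.1, 0.4]
finger_gap: 0.0855
```

Emit:
carry_out:
  steps:
    - [1,0,-0.0013,0.014,0,0,0]
    - [1,0,0,0.01,0,0,0]
    - [1,0,0,0,0,0,0]
    - [1,0,0,0,0,0,0]
    - [-1,0,0,0,0,0,0]
    - [-1,0,0,0,0,0,0]
    - [-1,0,0,0,0,0,0]
    - [-1,0,0,0,0,0,0]
    - [-1,0,0,0,0,0,0]
    - [-1,0,0,0,0,0,0]

```text
clock: 24.8
tcp_pos: [0.4577, -0.2941, 0.0454]
orientation: [0.0, 1.0, -0.019, 0.0]
wrist_force: [0.1, 0.5, 6.6]
finger_gap: 0.0594
```

Emit:
carry_out:
  steps:
    - [-1,0,0,-0.01,0,0,0]
    - [-1,0,0,-0.025,0,0,0]
    - [-1,0,0,-0.035,0,0,0]
    - [-1,0,0,-0.035,0,0,0]
    - [-1,0,0,-0.03,0,0,0]
    - [-1,0,-0.017,-0.01,0,0,0]
    - [-1,-0.001,-0.0345,0,0,0,0]
    - [-1,-0.001,-0.0345,0,0,0,0]
    - [-1,-0.001,-0.0345,0,0,0,0]
    - [-1,-0.001,-0.0345,0,0,0,0]
    - [-1,-0.001,-0.0345,0,0,0,0]
    - [-1,-0.001,-0.0345,0,0,0,0]
    - [-1,-0.001,-0.0345,0,0,0,0]
    - [-1,-0.001,-0.0345,0,0,0,0]
    - [-1,0,-0.0345,0,0,0,0]
    - [-1,0,-0.0345,0,0,0,0]
    - [-1,0,-0.017,0,0,0,0.07]
    - [-1,0,0,0,0,0,0.07]
    - [-1,0,0,0,0,0,0]
    - [-1,0,0,0,0,0,0]

```text
clock: 27.3
tcp_pos: [0.4626, 0.0855, 0.1892]
orientation: [0.0, 0.996, -0.088, -0.001]
wrist_force: [0.1, -0.4, -1.1]
finger_gap: 0.0587
```

Run:
```python
from workcell import env
from h import *
c,s=cap(env,"w10"); q,b=rim(c,(.464,.1894),.075)
```

```text
tcp [0.4626 0.0855 0.1892] yaw -0.1757 t 27.3 gap 0.058716921287402885 F [ 0.1 -0.4 -1.1]
expect px [296.  90.] bbox (242, 0, 98, 174)
rect [461.6 188.1] [100.2  57.8] 79.9 encl [462.1 189.7]
```

Emit:
carry_out:
  steps:
    - [-1,0,0.03,0,0,0,0]
    - [-1,0,0,0,0,0,0]
    - [-1,0,0,0,0,0,0]
    - [-1,0,0,-0.03,0,0,0]
    - [-1,0,0,-0.01,0,0,0]
    - [-1,0,0,0,0,0,0]
    - [-1,0,0,0,0,0,0]
    - [-1,0,0,0,0,0,0]

```text
clock: 28.35
tcp_pos: [0.4576, 0.0558, 0.2289]
orientation: [0.0, 0.996, -0.088, -0.001]
wrist_force: [0.4, 1.0, -0.4]
finger_gap: 0.0592
```

Run:
```python
from workcell import env
from h import *
c,s=cap(env,"w10"); q,b=rim(c,(.464,.1894),.075)
# held lid in view
i=c["color"]; m=pale(c); m[:260]=0; q=max(cv2.findContours(m.astype(np.uint8),0,1)[0],key=cv2.contourArea); print(cv2.boundingRect(q),cv2.minAreaRect(q))
```

```text
tcp [0.4576 0.0558 0.2289] yaw -0.1769 t 28.35 gap 0.05919007500597796 F [ 0.4  1.  -0.4]
expect px [298.  49.] bbox (252, 0, 85, 127)
rect [459.8 178.8] [81.6 57.8] 79.9 encl [460.2 181. ]
(243, 260, 156, 167) ((320.5, 343.0), (166.0, 155.0), 90.0)
```

Emit:
carry_out:
  steps:
    - [-1,0,-0.025,0,0,0,0]
    - [-1,0,-0.027,0,0,0,0]
    - [-1,0,0,0,0,0,0]
    - [-1,0,0,0,0,0,0]
    - [-1,0,0,0,0,0,0]

```text
clock: 29.02
tcp_pos: [0.4671, 0.1063, 0.2296]
orientation: [0.0, 0.996, -0.089, -0.0]
wrist_force: [0.8, -0.2, -0.6]
finger_gap: 0.059
```

Run:
```python
from workcell import env
from h import *
c,s=cap(env,"w10"); q,b=rim(c,(.464,.1894),.075)
m=pale(c); print([y for y in range(120,330) if m[y,320]][:1])
```

```text
tcp [0.4671 0.1063 0.2296] yaw -0.1778 t 29.025 gap 0.05899095503210553 F [ 0.8 -0.2 -0.6]
expect px [299. 125.] bbox (255, 45, 80, 148)
rect [462.1 191.1] [105.1  57.7] 79.9 encl [462.1 190.9]
[204]
```

Emit:
carry_out:
  steps:
    - [-1,-0.004,-0.0162,0,0,0,0]
    - [-1,-0.0079,-0.033,0,0,0,0]
    - [-1,-0.0079,-0.033,0,0,0,0]
    - [-1,0,0,0.015,0,0,0]
    - [-1,0,0,0.03,0,0,0]
    - [-1,0,0,0.035,0,0,0]
    - [-1,0,0,0.03,0,0,0]
    - [-1,0,0,0.01,0,0,0]
    - [-1,0,0,0,0,0,0]
    - [-1,0,0,0,0,0,0]
    - [-1,0,0,0,0,0,0]

```text
clock: 30.45
tcp_pos: [0.4631, 0.1914, 0.1109]
orientation: [-0.0, 0.996, -0.088, 0.001]
wrist_force: [0.8, 0.5, -0.9]
finger_gap: 0.0593
```

Emit:
carry_out:
  steps:
    - [-1,-0.0008,0.0007,0.008,0,0,0]
    - [-1,0,0,0.006,0,0,0]
    - [-1,0,0,0.004,0,0,0]
    - [-1,0,0,0.003,0,0,0]
    - [-1,0,0,0.0015,0,0,0]
    - [-1,0,0,0,0,0,0]
    - [-1,0,0,0,0,0,0]

```text
clock: 31.32
tcp_pos: [0.4618, 0.1906, 0.0889]
orientation: [0.0, 0.996, -0.088, 0.001]
wrist_force: [-3.9, -1.5, 12.8]
finger_gap: 0.0587
```

Emit:
carry_out:
  steps:
    - [0.2,0,0,0,0,0,0]
    - [1,0,0,0,0,0,0]
    - [1,0,0,0,0,0,0]
    - [1,0,0,0,0,0,0]
    - [1,0,0,-0.01,0,0,0]
    - [1,0,0,-0.03,0,0,0]
    - [1,0,0,-0.035,0,0,0]
    - [1,0,0.03,-0.035,0,0,0]
    - [1,0,0.03,-0.03,0,0,0]
    - [1,0,0,0,0,0,0]
    - [1,0,0,0,0,0,0]
    - [1,0,0,0,0,0,0]

```text
clock: 32.83
tcp_pos: [0.4502, 0.1322, 0.2261]
orientation: [0.0, 0.996, -0.088, -0.001]
wrist_force: [0.2, -0.1, 0.1]
finger_gap: 0.085
```

Run:
```python
from workcell import env
from h import *
c,s=cap(env,"w11"); blob(c,pale(c),(.462,.191),.089,120); rim(c,(.462,.191),.075)
rim(c,(.473,-.064),.06)
```

```text
tcp [0.4502 0.1322 0.2261] yaw -0.1762 t 32.825 gap 0.08497128615329988 F [ 0.2 -0.1  0.1]
blob (280, 78, 87, 151) rect [460.8 189.7] [107.   60.3] 80.0
expect px [324. 154.] bbox (517, 221, 43, 36)
rect [621.5  97.5] [41.6 13.5] 36.0 encl [625.5  92.1]
expect px [376. 398.] bbox (342, 334, 63, 106)
rect [472.3 -54.5] [135.6  61.2] 84.4 encl [475.6 -55.6]
```

Emit:
carry_out:
  steps:
    - [1,0.0036,0.0174,0,0,0,0]
    - [1,0.0073,0.0348,0,0,0,0]
    - [1,0.0073,0.0348,0,0,0,0]
    - [1,0.0073,0.0348,0,0,0,0]
    - [1,0.0073,0.0348,0,0,0,0]
    - [1,0.0073,0.0348,0,0,0,0]
    - [1,0.0073,0.0348,0,0,0,0]
    - [1,0.0073,0.0348,0,0,0,0]
    - [1,0.0073,0.0348,0,0,0,0]
    - [1,0.0073,0.0348,0,0,0,0]
    - [1,0.0073,0.0348,0,0,0,0]
    - [1,0.0073,0.0348,0,0,0,0]
    - [1,0.0036,0.0174,0,0,0,-0.06]
    - [1,0,0,0,0,0,0]
    - [1,0,0,0,0,0,0]
    - [1,0,0,0,0,0,0]

```text
clock: 34.88
tcp_pos: [0.4634, -0.2936, 0.2272]
orientation: [-0.0, 0.998, -0.058, -0.0]
wrist_force: [0.6, 0.7, 0.1]
finger_gap: 0.0852
```

Run:
```python
from workcell import env
from h import *
c,s=cap(env,"w12"); q,W=blob(c,dark(c),(.463,-.295),.023,130)
m=dark(c).astype(np.uint8)*0; 
v=c["color"][...,::-1].copy(); cv2.drawContours(v,[q],-1,(0,255,0),1); x,y,w,h=cv2.boundingRect(q); cv2.imwrite("pics/w12.png",cv2.resize(v[max(0,y-30):y+h+40,x-60:x+w+60],None,fx=2,fy=2))
```

```text
tcp [ 0.4634 -0.2936  0.2272] yaw -0.1162 t 34.875 gap 0.08517301323178288 F [0.6 0.7 0.1]
blob (287, 131, 68, 150) rect [ 461.  -291.4] [147.6  62.1] 81.8
```

View pics/w12.png

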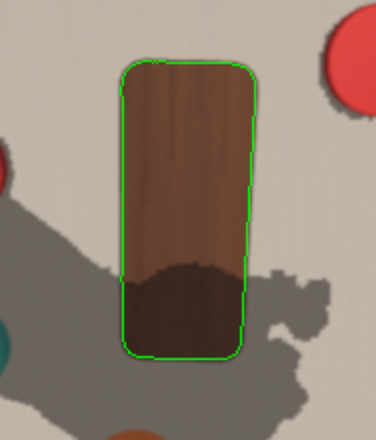

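The outline shows the long lid alone on the worktop, centred at (461,-291) mm and turned about -0.143 rad.

Emit:
carry_out:
  steps:
    - [1,-0.0022,-0.0018,0.02,0,0,0.027]
    - [1,0,0,0.04,0,0,0]
    - [1,0,0,0.04,0,0,0]
    - [1,0,0,0.04,0,0,0]
    - [1,0,0,0.03,0,0,0]
    - [1,0,0,0.01,0,0,0]
    - [1,0,0,0,0,0,0]
    - [1,0,0,0,0,0,0]
    - [1,0,0,0,0,0,0]

```text
clock: 36.05
tcp_pos: [0.4622, -0.2934, 0.0487]
orientation: [0.001, 0.997, -0.072, 0.001]
wrist_force: [-0.5, 0.5, -0.6]
finger_gap: 0.0856
```

Emit:
carry_out:
  steps:
    - [1,-0.0012,-0.0017,0.014,0,0,0]
    - [1,0,0,0.011,0,0,0]
    - [1,0,0,0,0,0,0]
    - [1,0,0,0,0,0,0]
    - [-1,0,0,0,0,0,0]
    - [-1,0,0,0,0,0,0]
    - [-1,0,0,0,0,0,0]
    - [-1,0,0,0,0,0,0]
    - [-1,0,0,0,0,0,0]
    - [-1,0,0,0,0,0,0]
  grip_force: 50

```text
clock: 37.3
tcp_pos: [0.461, -0.2913, 0.0231]
orientation: [0.0, 0.997, -0.072, 0.001]
wrist_force: [-0.9, 0.7, 5.6]
finger_gap: 0.0629
```

Emit:
carry_out:
  steps:
    - [-1,0,0,-0.01,0,0,0]
    - [-1,0,0,-0.025,0,0,0]
    - [-1,0,0,-0.035,0,0,0]
    - [-1,0,0,-0.04,0,0,0]
    - [-1,0,0,-0.04,0,0,0]
    - [-1,0,0,-0.04,0,0,0]
    - [-1,0,0,-0.03,0,0,0]
    - [-1,0,0,-0.02,0,0,0]
    - [-1,-0.0013,-0.0147,0,0,0,0]
    - [-1,-0.003,-0.032,0,0,0,0]
    - [-1,-0.003,-0.032,0,0,0,0]
    - [-1,-0.003,-0.03,0,0,0,0]
    - [-1,-0.001,-0.012,0,0,0,-0.049]
    - [-1,0,0,0,0,0,0]
    - [-1,0,0,0,0,0,0]
    - [-1,0,0,0,0,0,0]

```text
clock: 39.3
tcp_pos: [0.4666, -0.1706, 0.2621]
orientation: [0.0, 0.999, -0.048, -0.0]
wrist_force: [-0.1, -0.6, -1.2]
finger_gap: 0.0629
```

Run:
```python
from workcell import env
from h import *
c,s=cap(env,"w13"); q,b=rim(c,(.4716,-.0633),.06)
W=np.array([onz(c,a[0],.06)[:2] for a in q]); a=np.deg2rad(90-5.4); u=np.array([np.cos(a),np.sin(a)]); v=np.array([u[1],-u[0]])
L=W@u; S=W@v; print("along",L.min(),L.max(),"across",S.min(),S.max()); 
print("expected centre along",np.array([.4716,-.0633])@u,"across",np.array([.4716,-.0633])@v)
o=c["color"][...,::-1].copy(); cv2.drawContours(o,[q],-1,(0,255,0),1); cv2.imwrite("pics/w13.png",o)
```

```text
tcp [ 0.4666 -0.1706  0.2621] yaw -0.0963 t 39.3 gap 0.06288820131940337 F [-0.1 -0.6 -1.2]
expect px [316.  93.] bbox (344, 0, 10, 149)
rect [501.7 -54.7] [114.9   7.1] 87.2 encl [499.1 -54.6]
along -0.06476517793628146 0.049981595370298164 across 0.49851888603746364 0.5063311589194431
expected centre along -0.01863759179836352 across 0.4754640787398745
```

View pics/w13.png

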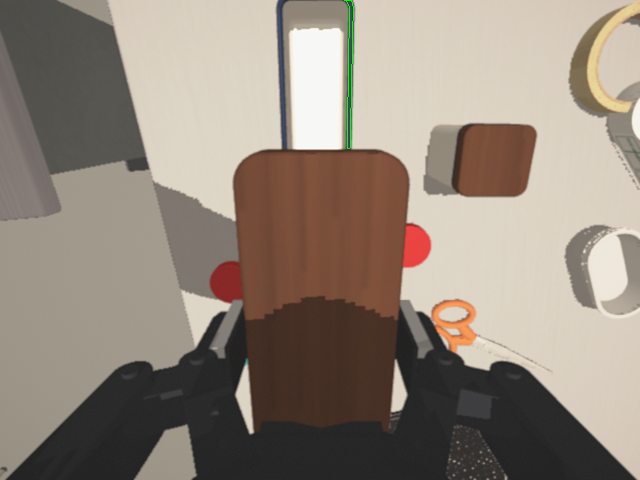

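The held long lid is level (front edge at row 150, as expected for a centred grip). The container's far end is at row 0 and its two sides are at columns 278 and 354. The square lid at (497,160) looks seated.

Run:
```python
from h import *
c=np.load("w13.npz"); i=c["color"]
a=np.deg2rad(84.6); v=np.array([np.sin(a),-np.cos(a)])
for y in(40,80,120):
    g=i[y,:,0].astype(int); l=min(x for x in range(265,300) if g[x]<130); r=max(x for x in range(335,370) if g[x]<130)
    L=onz(c,(l-.5,y),.06)[:2]; R=onz(c,(r+.5,y),.06)[:2]; print(y,l,r,(L@v).round(4),(R@v).round(4),((L+R)@v/2).round(4))
print([(y,int(i[y,316,0])) for y in range(0,8)],onz(c,(316,0),.06))
```

```text
40 278 353 0.4441 0.507 0.4755
80 279 352 0.4437 0.507 0.4754
120 281 351 0.4442 0.507 0.4756
[(0, 99), (1, 135), (2, 144), (3, 142), (4, 143), (5, 142), (6, 143), (7, 143)] [0.47870264 0.00497211 0.06      ]
```

Emit:
carry_out:
  steps:
    - [-1,-0.0007,-0.0143,0,0,0,0]
    - [-1,-0.0016,-0.031,0,0,0,0]
    - [-1,-0.0016,-0.031,0,0,0,0]
    - [-1,-0.0015,-0.031,0,0,0,0]
    - [-1,0,0,0.015,0,0,0]
    - [-1,0,0,0.035,0,0,0]
    - [-1,0,0,0.04,0,0,0]
    - [-1,0,0,0.04,0,0,0]
    - [-1,0,0,0.025,0,0,0]
    - [-1,0,0,0.007,0,0,0]
    - [-1,0,0,0,0,0,0]
    - [-1,0,0,0,0,0,0]
    - [-1,0,0,0,0,0,0]

```text
clock: 40.98
tcp_pos: [0.4722, -0.0628, 0.1013]
orientation: [0.0, 0.999, -0.047, 0.001]
wrist_force: [0.5, 0.4, -1.0]
finger_gap: 0.0624
```

Emit:
carry_out:
  steps:
    - [-1,-0.0006,0.0005,0.008,0,0,0]
    - [-1,0,0,0.008,0,0,0]
    - [-1,0,0,0.005,0,0,0]
    - [-1,0,0,0.004,0,0,0]
    - [-1,0,0,0.002,0,0,0]
    - [-1,0,0,0.0005,0,0,0]
    - [-1,0,0,0,0,0,0]
    - [-1,0,0,0,0,0,0]

```text
clock: 41.98
tcp_pos: [0.4705, -0.0629, 0.074]
orientation: [0.0, 0.999, -0.047, 0.0]
wrist_force: [-6.0, 1.6, 12.5]
finger_gap: 0.0625
```

Seated at z 0.074 as expected. Release, lift and back away for the final check.

Emit:
carry_out:
  steps:
    - [0.3,0,0,0,0,0,0]
    - [1,0,0,0,0,0,0]
    - [1,0,0,0,0,0,0]
    - [1,0,0,0,0,0,0]
    - [1,0,0,-0.01,0,0,0]
    - [1,0,0,-0.03,0,0,0]
    - [1,0,0,-0.04,0,0,0]
    - [1,0,0,-0.04,0,0,0]
    - [1,0,0,-0.04,0,0,0]
    - [1,0,0.035,-0.02,0,0,0]
    - [1,0,0.035,0,0,0,0]
    - [1,0,0.035,0,0,0,0]
    - [1,0,0.035,0,0,0,0]
    - [1,0,0.035,0,0,0,0]
    - [1,0,0.035,0,0,0,0]
    - [1,0,0.02,0,0,0,0]
    - [1,0,0,0,0,0,0]
    - [1,0,0,0,0,0,0]

```text
clock: 44.22
tcp_pos: [0.4489, -0.2911, 0.2529]
orientation: [-0.0, 0.999, -0.047, -0.0]
wrist_force: [0.3, 0.8, 0.3]
finger_gap: 0.0855
```

Run:
```python
from workcell import env
from h import *
s=env.get_state(); print(s["tcp_pos"],s["clock"])
t=env.read_camera("top"); sc=env.read_camera("scene")
pairs={}
for n,f,X,z in(("long",dark,(.4715,-.0635),.074),("short",pale,(.462,.191),.089),("square",dark,(.613,-.1305),.099),("round",pale,(.6405,.0765),.079)):
    print(n); R=[]
    for c in(t,sc):
        q,W=blob(c,f(c),X,z,40); M=cv2.moments(q); R.append((M["m10"]/M["m00"],M["m01"]/M["m00"]))
    print("  tri",[np.round(a,4) for a in tri(t,R[0],sc,R[1])])
a=cv2.resize(t["color"][165:290,190:385,::-1],None,fx=3,fy=3); b=cv2.resize(sc["color"][170:340,200:370,::-1],(585,585))
cv2.imwrite("pics/fin.png",cv2.resize(np.vstack([a[:375],b]),None,fx=.62,fy=.62))
```

```text
[ 0.44886329 -0.29105345  0.25288375] 44.225
long
blob (301, 241, 63, 30) rect [471.  -64.8] [148.4  64.3] 84.6
blob (298, 218, 54, 43) rect [463.6 -58.7] [151.3  66.4] 84.9
  tri [array([ 0.4725, -0.0659,  0.0586]), np.float64(0.0012)]
short
blob (201, 245, 49, 31) rect [463.  188.9] [109.7  62.4] 79.9
blob (234, 279, 49, 38) rect [455.9 191.2] [110.4  66.5] 78.7
  tri [array([0.4629, 0.1895, 0.0812]), np.float64(0.0034)]
square
blob (347, 183, 24, 24) rect [ 613.2 -131.2] [55.5 57.6] 87.9
blob (289, 182, 26, 21) rect [ 606.4 -125.5] [60.7 59.8] 84.0
  tri [array([ 0.6153, -0.1336,  0.0865]), np.float64(0.0025)]
round
blob (263, 177, 22, 20) rect [644.1  74.4] [51.6 48.5] 88.7
blob (231, 227, 20, 15) rect [635.3  77.2] [50.9 47.6] 41.1
  tri [array([0.6442, 0.0738, 0.07  ]), np.float64(0.0042)]
```

View pics/fin.png

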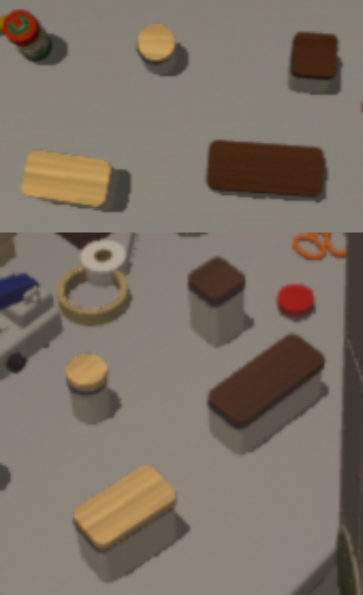

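All four lids look seated and flat, with shaker and jar untouched. The round one is the least sure, so I'll check its offset and flatness numerically.

Run:
```python
from h import *
c=np.load("w6.npz"); i=c["color"].astype(int)
print("rim est",onz(c,(319,156.3),.065).round(4),"lid",onz(c,(321.3,162.7),.079).round(4))
# circle fits on contour points
m=pale(c).astype(np.uint8); m[:110]=0;m[215:]=0;m[:,:270]=0;m[:,:]*=1; m[:,375:]=0
q=max(cv2.findContours(m,0,1)[0],key=cv2.contourArea)[:,0]
def fit(W): A=np.c_[2*W,np.ones(len(W))]; x=np.linalg.lstsq(A,(W**2).sum(1),rcond=None)[0]; r=np.sqrt(x[2]+x[0]**2+x[1]**2); return x[0],x[1],r,np.abs(np.hypot(*(W-x[:2]).T)-r).max()
for z in(.075,.079,.083): print(z,np.round(fit(np.array([onz(c,p,z)[:2] for p in q])),4))
b=((i.max(2)<115)&(i[...,2]>i[...,0]+8)).astype(np.uint8); b[:110]=0;b[200:]=0;b[:,:270]=0;b[:,375:]=0
P=[]
for x in range(282,350):
    y=np.flatnonzero(b[:,x]); 
    if len(y): P.append((x,y[0]-.5))
print(P[0],P[-1],len(P)); W=np.array([onz(c,p,.065)[:2] for p in P])
from scipy.optimize import least_squares
print("rim fixed r=25mm",least_squares(lambda v:np.hypot(*(W-v).T)-.025,[.64,.077]).x.round(4))
```

```text
rim est [0.6394 0.0793 0.065 ] lid [0.6407 0.0764 0.079 ]
0.075 [6.405e-01 7.500e-02 2.510e-02 4.000e-04]
0.079 [6.405e-01 7.550e-02 2.470e-02 4.000e-04]
0.083 [6.406e-01 7.590e-02 2.420e-02 4.000e-04]
(287, np.float64(142.5)) (331, np.float64(123.5)) 45
rim fixed r=25mm [0.6394 0.0772]
```

Numbers: the round lid is 2 mm off the rim centre, within the plug's 3 mm play, and its size fits the closed height. A light press with shut fingers will confirm the height and mend any tilt.

Emit:
carry_out:
  steps:
    - [-1,0.0065,-0.016,0,0,0,0]
    - [-1,0.013,-0.032,0,0,0,0]
    - [-1,0.013,-0.032,0,0,0,0]
    - [-1,0.013,-0.032,0,0,0,0]
    - [-1,0.013,-0.032,0,0,0,0]
    - [-1,0.013,-0.032,0,0,0,0]
    - [-1,0.013,-0.032,0,0,0,0]
    - [-1,0.013,-0.032,0,0,0,0]
    - [-1,0.013,-0.032,0,0,0,0]
    - [-1,0.013,-0.032,0,0,0,0]
    - [-1,0.013,-0.032,0,0,0,0]
    - [-1,0.013,-0.032,0,0,0,0]
    - [-1,0.0068,-0.016,0,0,0,0]
    - [-1,0,0,0.03,0,0,0]
    - [-1,0,0,0.04,0,0,0]
    - [-1,0,0,0.04,0,0,0]
    - [-1,0,0,0.025,0,0,0]
    - [-1,0,0,0,0,0,0]
    - [-1,0,0,0,0,0,0]
    - [-1,0,0,0,0,0,0]

```text
clock: 46.82
tcp_pos: [0.6421, 0.0756, 0.1197]
orientation: [0.0, 0.999, -0.047, 0.002]
wrist_force: [1.0, -0.3, 0.4]
finger_gap: -0.0003
```

Emit:
carry_out:
  steps:
    - [-1,-0.001,0,0.01,0,0,0]
    - [-1,0,0,0.006,0,0,0]
    - [-1,0,0,0.002,0,0,0]
    - [-1,0,0,0.001,0,0,0]
    - [-1,0,0,0,0,0,0]
    - [-1,0,0,0,0,0,0]

```text
clock: 47.58
tcp_pos: [0.6401, 0.0756, 0.099]
orientation: [0.0, 0.999, -0.048, 0.0]
wrist_force: [0.3, -1.1, 0.4]
finger_gap: -0.0001
```

Emit:
carry_out:
  steps:
    - [-1,0,0,0.001,0,0,0]
    - [-1,0,0,0.001,0,0,0]
    - [-1,0,0,0,0,0,0]
    - [-1,0,0,0,0,0,0]

```text
clock: 48.08
tcp_pos: [0.6403, 0.0756, 0.0981]
orientation: [0.0, 0.999, -0.047, 0.001]
wrist_force: [-1.7, -0.3, 6.5]
finger_gap: -0.0004
```

Contact came exactly at 0.098 (lid top 0.079), so the round lid is fully home. I'll retreat and hand in.

Emit:
carry_out:
  steps:
    - [-1,0,0,-0.005,0,0,0]
    - [-1,0,0,-0.02,0,0,0]
    - [-1,0,0,-0.04,0,0,0]
    - [-1,0,0,-0.04,0,0,0]
    - [-1,0,0,-0.03,0,0,0]
    - [-1,-0.02,0.02,0,0,0,0]
    - [-1,-0.02,0.02,0,0,0,0]
    - [-1,0,0,0,0,0,0]
    - [-1,0,0,0,0,0,0]
    - [-1,0,0,0,0,0,0]

```text
clock: 49.32
tcp_pos: [0.5969, 0.04, 0.2316]
orientation: [-0.0, 0.999, -0.047, 0.0]
wrist_force: [-0.3, -0.1, 0.8]
finger_gap: -0.0001
```

Run:
```python
from workcell import env
from h import *
c,s=cap(env,"w14"); blob(c,pale(c),(.6405,.0755),.079,90); print(env.hand_in())
```

```text
tcp [0.5969 0.04   0.2316] yaw -0.0945 t 49.325 gap -8.52710245255776e-05 F [-0.3 -0.1  0.8]
blob (340, 148, 64, 64) rect [640.1  76. ] [49.8 50.2] 84.7
the job is handed in; nothing more can be done
None
```

All four containers are closed, each with its own lid, and the job is handed in after about 49 s of robot time. I took the lids from the stack one at a time.

**Placing:** The square, short and long lids stopped within 0.5 mm of their closed heights. On the first try at the round lid the gripper met resistance about 4 mm early, probably the fingertips on the rim. I released it there and the tapered plug guided it in.

**Round lid check:** A 6.5 N press with shut fingers put its top at 0.079 m, which is fully closed. It sits about 2 mm off the container's axis, inside the 8 mm allowed.

**Last look:** The lids lay flat, the containers were upright and the jar stood in its place. The shaker was outside the last picture, but the arm never went near it.

**Checks that disagreed:**
- The last triangulation between the top and scene cameras put the lids 8–15 mm too low. I did not trust it, because the lid outlines included their side faces.
- In the top camera alone the round lid seemed about 4 mm off; the closer wrist view gave 2 mm.
- The long lid had no close wrist check after release, only the stop height and the last picture.

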